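# Lock the drive tray in its dock with the hidden-hole pin

## Task

Push the drive tray fully home into its dock. Then take the locking pin out of its wooden block, put it in the slot in the dock's cover and feel along the slot until the pin drops into the hole hidden in the tray below; leave it standing there released, fully down with its collar flat on the cover. Leave the jar where it stands.

Things in the scene. Friction and masses are not known exactly. Their poses are not given: they have to be found in the camera images.
- dock: Fixed metal dock, 195 wide (y) x 225 long (x) mm; origin on the bench straight below the slot's middle. x = direction in which the tray is pushed home, y along the slot, z up. Rear part (x -55 to +40 mm): aluminium bridge, its cover 12 mm thick, upper face 67 mm above the bench. 2 mm under the cover lies the tray's flat black latch bar. In front lies the tray with a fixed hard drive, under 35 mm.
- slot (a point): Middle of the slot in the cover, at the upper face, axes as the dock. Slot: through, 62 mm along y, 19 mm along x, chamfer 2 mm. With the tray home the latch bar lies under all of it, with one hole 20x20 mm, 36 mm deep, chamfer 2 mm, centred at x = 0 and at an unknown, unmeasured y from -20 to +20 mm. The bar does not shift under the sliding pin.
- tray (a joint): How far the tray is drawn out along the dock's -x, in m: 0 is home against the stop, 0.04 fully out. Starts 0.02 to 0.035 out, slides with 2.5 N of friction plus light damping, stays where it is left. Until it is home the hole is not under the slot.
- tray_handle (a point): Top middle of the tray's upright front plate, moves with the tray; with the tray home it is at x = -126 mm from the slot. Plate 90 mm wide (y), 8 mm thick (x), from 12 to 100 mm above the bench; black rim along its top 96 mm wide, 14 mm thick, 8 mm high. Pushing its front (-x) face towards +x drives the tray home.
- pin: Loose round locking pin, 91 mm long, 0.1 to 0.2 kg. Origin at the tip, z towards the knob. Steel shank 16 mm across, 45 mm long, ending in a 5 mm cone (8 mm across at the tip); collar 34 mm across at z 45 to 51 mm; black knob 28 mm across at z 51 to 91 mm. Starts upright in the wooden block, collar on its top.
- shoulder (a point): Centre of the underside of the pin's collar, 45 mm above the tip. With the pin in the hole it is level with the cover; with the tip standing on the latch bar it is about 31 mm above the cover.
- stand: Fixed wooden block 65 x 65 x 50 mm with an upright 19 mm hole in which the pin is parked. Origin under its centre. It may change places with the jar.
- jar: Loose clear jar with a blue lid, 57 mm across and 76 mm high, not to be disturbed. Origin at the centre of its underside.
Not all that is in view belongs to the job. There is more than one size of the pin; the one meant has the size given above.

How it is judged:
On the way, in this order (a step that is already met when the one before it is completed fails the run):
1. the tray is pushed home (value of joint tray below 0.004 m), for 0.2 s.
2. the pin is down in the hidden hole, collar on the cover (z of shoulder in the frame of slot between -0.003 and 0.004 m and horizontal distance between shoulder and slot below 0.03 m and value of joint tray below 0.004 m), for 0.2 s.
At the end, for the whole second after the job is handed in: The tray is home (within 4 mm) and the pin stands upright (within 0.08 rad) and still in the slot, its collar down on the cover (within 3 mm), which only the hidden hole allows; the jar is within 30 mm of where it stood (value of joint tray below 0.004 m and z of shoulder in the frame of slot between -0.003 and 0.003 m and x of shoulder in the frame of slot between -0.004 and 0.004 m and horizontal distance between shoulder and slot below 0.03 m and angle between pin's own z axis and vertical below 0.08 rad and linear speed of pin below 0.02 m/s and distance of jar from where it was at the start of the episode below 0.03 m); the robot touches nothing.
It fails at once if the jar is knocked over or shoved away (distance of jar from where it was at the start of the episode above 0.03 m or angle between jar's own z axis and vertical above 0.4 rad).
It also fails if it takes over 72 s, if anything falls off the work surface, if the arm or the gripper's body presses on something with over 40 N, if the wrist force passes 120 N, or if a joint passes its speed limit or range.

## Robot

A 6-joint arm with a two-finger parallel gripper is mounted at the origin on a cart in front of the work surface, level with it; the furniture and walls round the work are solid. World frame = base frame: x ahead of the robot, y to its left, z up, the work surface at z = 0. Lengths are in m, angles in rad, forces in N, time in s.
With the tool pointing down it reaches from about 0.3 to 0.875 m from the base axis. Payload 6.4 kg.
Tool frame: the origin (TCP) lies midway between the tips of the shut fingers; the grasp point (between the pads) lies 19 mm behind it (grasp_offset is the distance from the TCP to the grasp point, in m); z points along the fingers, y is the line along which they close (so a half turn about z gives the same grasp; the last joint's range is limited). The gripper opens to 85 mm and grips with 20 to 120 N. Pads are 22 mm wide; open, the fingers measure 114 mm over their backs; the gripper's body (76 mm by 85 mm) begins 54 mm behind the grasp point. The pads swing forward as they close: fully open they stand 13 mm farther back than shut.
Start: joints at [0.895, 0.181, 1.607, -0, 1.354, -0.206], TCP at [0.26, 0.513, 0.231] pointing down, gripper open.
Joint ranges: [-2.99, 2.99], [-0.89, 2.07], [0.3, 2.58], [-1.14, 4.28], [0, 2.63], [-3.12, 3.12]. Speed limits (rad/s): [2.57, 2.57, 3.01, 3.14, 3.14, 3.14].

## Interface

Orientations are given as a unit quaternion [w, x, y, z].
In Python, from bench import * gives the robot as it stands. The module is installed in compiled form; this text tells all that it offers.
- The arm moves only by the tool servo_tool, never from a script. Its argument "commands" is text: rows parted by semicolons, each of 7 numbers parted by spaces: the turn, a rotation vector about the tool's x, y, z in rad, then the shift along the tool's x, y, z in mm, then the opening, from 0 (shut) to 1 (fully open). In form: wx wy wz dx dy dz claw; .... A call has 1 to 5 rows; each row shifts and turns the commanded pose from where the row before left it, along the tool's axes as they then stand; what a row does not reach is not made up. A row lasts 1/8 s, in which the tool goes at most 62.5 mm and 10.7 degrees, less where a joint would pass 70% of its speed; a pose out of reach is approached as far as the arm can. A call with a gripper value outside its range is refused whole. The fingers move at their own pace and stop on an object; the grip force is fixed at half the most. Time passes only in rows, so rows that do not move let the fingers close. It gives the time, the measured TCP pose, the force, the opening and the grip force at its end, in the units of the state.
- get_obs(): the state, without advancing time (a new reading comes with each control period).
- camera(name): name is "side" or "top"; returns the picture (384x512x3 uint8, blue, green, red); there is no depth.
- calibration(name): a dict with "fx", "fy", "cx", "cy" (pixels), "k1" (the pictures are not rectified: a ray, as slopes to the right and down, at radius r is drawn at 1 + k1 r^2 times it, then the intrinsics apply), "R" (3x3) and "t" (3): a world point X has camera coordinates R X + t. Camera axes: x right, y down, z forward; pixel columns grow to the right and rows downward; lengths in m; the calibration is good to about 2 mm. A picture is of the moment at which its call begins. calibration takes no time and is no camera call.
- hand_in(): hands the job in; it is judged then, once.
The state is a dict: "time_s": time; "q": joint angles; "dq": joint speeds; "joint_efforts": joint torques, N m; "eef_pos": TCP position; "eef_rot": TCP orientation; "wrist_force": force on the tool from outside, world axes, zero at the start; "torque": the same for the moment, N m; "opening": opening from 0.0 (shut) to 1.0 (fully open); "grasp_force": force on a finger pad.
Only numpy, scipy, OpenCV 4.12 (cv2) and the standard library are available. Lean on these libraries where they do the work, as an engineer would, in place of code of your own. Each camera call takes 0.05 s, during which the arm holds its last target. There are 200 camera calls.

## Working session

There is one attempt and no reset: what is moved stays moved. The work goes in short steps, Python scripts to look and compute and a tool call to move; the robot and the scene stay as the last step left them, time stands still between calls to the robot, and variables do not carry over. Pictures are saved under pics/ and viewed, at most 10 in all, crops included, and the job is handed in when it is done.

Besides the shell and the picture viewer there is one more tool, called after ">>>" in YAML: its name, and indented under it one key for each argument. servo_tool: Moves the arm, as the interface text tells. Its arguments: {"type":"object","properties":{"commands":{"type":"string"}},"required":["commands"]}

```bash
mkdir -p pics; cat > h.py <<'E'
from bench import *
import numpy as np, cv2
def ray(name,u,v):
    c=calibration(name);K=np.array([[c['fx'],0,c['cx']],[0,c['fy'],c['cy']],[0,0,1.]])
    p=cv2.undistortPoints(np.array([[[u,v]]],float),K,np.array([c['k1'],0,0,0.]))[0,0]
    # k1 is applied forward as in OpenCV model
    R=np.array(c['R']);t=np.array(c['t']);return -R.T@t, R.T@np.array([p[0],p[1],1])
def onz(name,u,v,z):
    o,d=ray(name,u,v);return o+d*(z-o[2])/d[2]
def proj(name,X):
    c=calibration(name);K=np.array([[c['fx'],0,c['cx']],[0,c['fy'],c['cy']],[0,0,1.]])
    R=np.array(c['R']);return cv2.projectPoints(np.array(X,float).reshape(-1,3),cv2.Rodrigues(R)[0],np.array(c['t']),K,np.array([c['k1'],0,0,0.]))[0].reshape(-1,2)
E
python3 - <<'E'
from h import *
for n in("top","side"):
    im=camera(n);cv2.imwrite(f"pics/{n}0.png",im)
    print(n,calibration(n))
o=get_obs();print(o)
E
```

```text
top {'fx': 440.0306854327409, 'fy': 440.0306854327409, 'cx': 250.62179531440833, 'cy': 197.73319499215324, 'k1': -0.13784845276655, 'R': array([[ 0.01441924, -0.99988493, -0.00471242],
       [-0.99555976, -0.01391811, -0.09309698],
       [ 0.09302068,  0.00603389, -0.99564589]]), 't': array([-0.23472474,  0.49852106,  1.01338478])}
side {'fx': 391.90319328365985, 'fy': 391.90319328365985, 'cx': 245.07841406147847, 'cy': 195.34905045347156, 'k1': 0.04362475112891024, 'R': array([[ 0.95457486, -0.29759566,  0.0149553 ],
       [-0.09528859, -0.35243481, -0.9309725 ],
       [ 0.28232414,  0.88725787, -0.36478288]]), 't': array([-0.54545306,  0.0464239 ,  0.93415992])}
{'time_s': 0.1, 'q': array([ 8.94651672e-01,  1.81502480e-01,  1.60788204e+00,  3.19292048e-05,
        1.35382927e+00, -2.06284968e-01]), 'dq': array([ 2.32949016e-04, -1.47772290e-03, -2.98312443e-03, -1.14291895e-03,
       -8.40598945e-04,  9.03318963e-06]), 'joint_efforts': array([-4.47873381e-04, -4.45875371e+01, -3.52240026e+01, -2.45367419e-04,
        4.10529727e-03,  2.32067379e-05]), 'eef_pos': array([0.25998998, 0.51231172, 0.23046671]), 'eef_rot': array([-3.60239316e-04,  2.32778035e-01,  9.72529552e-01, -7.26288472e-04]), 'wrist_force': array([ 0.32711716, -0.60250557, -0.04009655]), 'torque': array([-0.00689786, -0.03926506, -0.01490397]), 'grasp_force': 0.0, 'opening': 0.997752051266793}
```

View pics/top0.png

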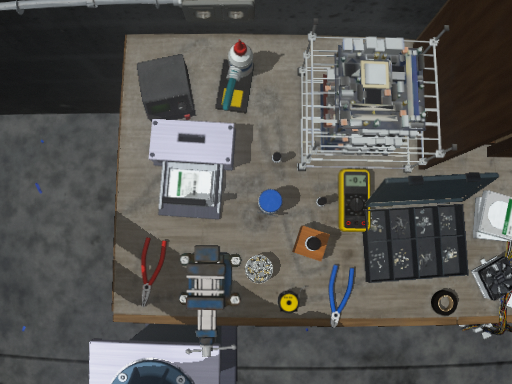

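View pics/side0.png

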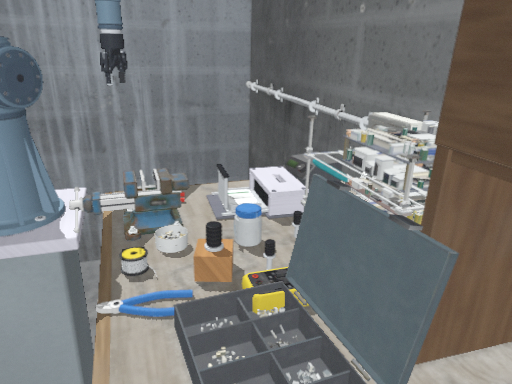

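Top view: the dock cover is at about (192,145) with its slot at (190,138), and the tray's front plate is at (190,212). The jar is at (270,201).

Pin candidates are the knob in the orange wooden block at (314,242), a small pin at (276,157) and a small pin at (321,202). The one in the block fits: it is the largest and is parked in the stand with its collar on top. I'll measure these and confirm with a crop.

```bash
python3 - <<'E'
from h import *
im=cv2.imread("pics/top0.png");s=cv2.imread("pics/side0.png")
hsv=cv2.cvtColor(im,cv2.COLOR_BGR2HSV);g=hsv[...,2]
def blobs(m,x0,y0,x1,y1,mn=20):
    m=m.astype(np.uint8)*255;k=np.zeros_like(m);k[y0:y1,x0:x1]=m[y0:y1,x0:x1]
    return [c for c in cv2.findContours(k,cv2.RETR_EXTERNAL,cv2.CHAIN_APPROX_NONE)[0] if cv2.contourArea(c)>mn]
def show(lbl,cs,z):
    for c in cs:
        (u,v),wh,a=cv2.minAreaRect(c)
        box=cv2.boxPoints(((u,v),wh,a));P=[onz("top",*b,z)[:2] for b in box]
        e=[P[1]-P[0],P[2]-P[1]]
        print(lbl,np.round([u,v,*wh,a],1),"ctr",np.round(onz("top",u,v,z)[:2],4),"sides mm",[round(1e3*np.linalg.norm(x),1) for x in e],"ang",[round(np.arctan2(x[1],x[0]),3) for x in e])
show("slot",blobs(g<120,165,128,220,150),.067)
show("cover",blobs((g>150)&(hsv[...,1]<60),140,112,245,172,500),.067)
show("knob",blobs(g<60,295,225,330,260),.096)
show("stand",blobs((hsv[...,0]<18)&(hsv[...,1]>130),285,215,335,265),.05)
show("jar",blobs((hsv[...,0]>95)&(hsv[...,0]<125)&(hsv[...,1]>140),250,180,290,220),.076)
show("rim",blobs(g<70,150,195,232,222,20),.1)
a=cv2.resize(im[110:260,145:345],None,fx=4,fy=4,interpolation=cv2.INTER_CUBIC)
cv2.imwrite("pics/c1.png",a)
cv2.imwrite("pics/c2.png",cv2.resize(s[150:290,130:320],None,fx=4,fy=4,interpolation=cv2.INTER_CUBIC))
E
```

```text
slot [191.1 137.9  26.3   7.4   3.6] ctr [ 0.6338 -0.0893] sides mm [np.float64(17.4), np.float64(60.8)] ang [np.float64(-0.025), np.float64(-1.627)]
cover [190.3 146.2  83.3  51.8   2.9] ctr [ 0.6142 -0.0879] sides mm [np.float64(121.8), np.float64(194.0)] ang [np.float64(-0.007), np.float64(-1.617)]
knob [313.8 243.3  12.7  12.   45. ] ctr [ 0.3975 -0.3667] sides mm [np.float64(26.2), np.float64(27.7)] ang [np.float64(-0.78), np.float64(-2.345)]
stand [311.1 242.9  30.4  28.1  18.4] ctr [ 0.398  -0.3669] sides mm [np.float64(64.1), np.float64(69.5)] ang [np.float64(-0.315), np.float64(-1.88)]
jar [270.  200.5  21.   22.   90. ] ctr [ 0.4912 -0.2713] sides mm [np.float64(49.2), np.float64(47.1)] ang [np.float64(-1.557), np.float64(-3.133)]
rim [183.5 201.5  43.   11.    0. ] ctr [ 0.4843 -0.0816] sides mm [np.float64(24.2), np.float64(94.8)] ang [np.float64(0.033), np.float64(-1.557)]
```

View pics/c1.png

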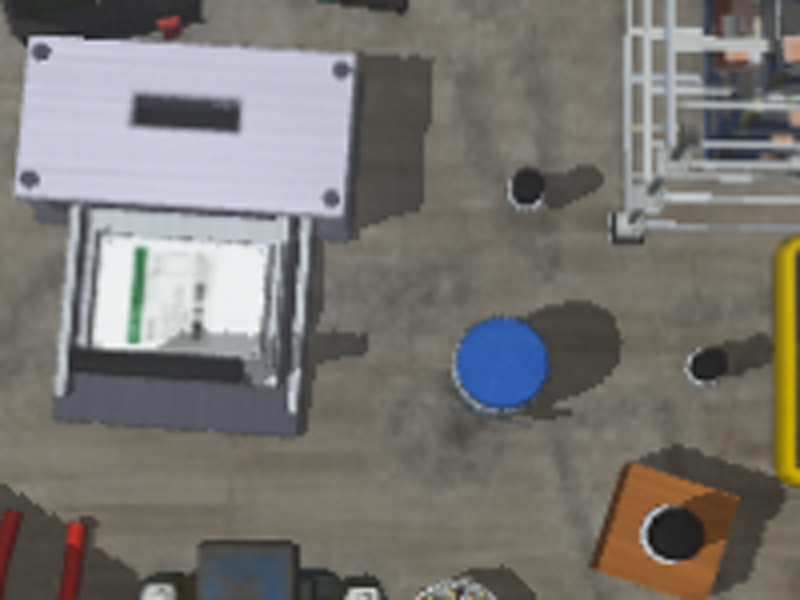

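View pics/c2.png

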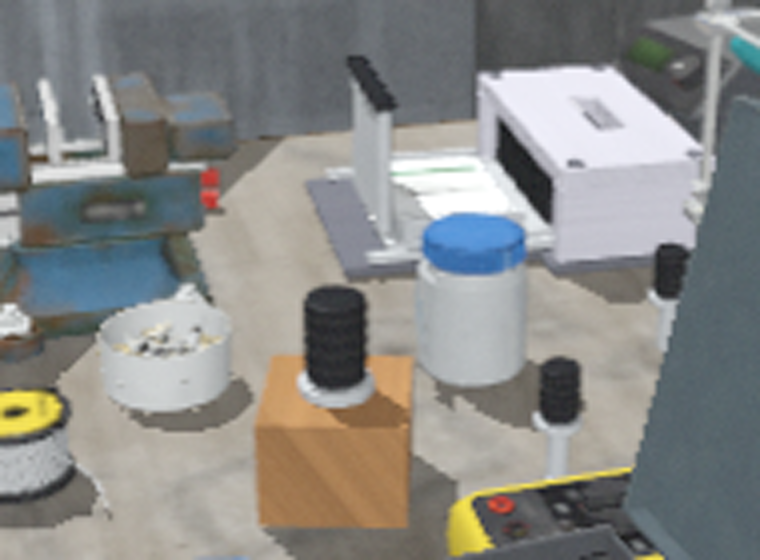

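The crops confirm it. The pin in the block at (314,243) has a 27 mm knob and a collar, while the other two are clearly smaller. The tray rim is at about (185,201), in front of the cover and roughly 24 mm out. Measured slot: (0.634, -0.089), with dock yaw about -0.05. First I'll turn the tool to line up with the dock.

>>> servo_tool:
  commands: "0 0 -0.14 0 0 0 0; 0 0 -0.14 0 0 0 0; 0 0 -0.14 0 0 0 0; 0 0 0 0 0 0 0"

```text
time_s: 0.6
eef_pos: [0.2601, 0.5125, 0.2308]
eef_rot: [-0.0, 0.026, 1.0, -0.0]
wrist_force: [0.1, 0.2, 0.4]
opening: 0.143
grasp_force: 0.0
```

```bash
cat >> h.py <<'E'
from scipy.spatial.transform import Rotation as Ro
YAW=-0.05; SLOT=np.array([.634,-.0893,.067])
D=Ro.from_euler('z',YAW).as_matrix()
def w(dx,dy,z): return np.r_[(SLOT+D@[dx,dy,0])[:2],z]
def rep(T=None):
    o=get_obs();r=Ro.from_quat(o['eef_rot'],scalar_first=True).as_matrix()
    p=o['eef_pos'];d=D.T@(p-SLOT)
    print("t",round(o['time_s'],2),"p",p.round(4),"dockxy mm",(d*1e3).round(1),"yaw",round(np.arctan2(r[1,1],r[0,1]),3),"tz",r[:,2].round(3),"F",o['wrist_force'].round(1),"M",o['torque'].round(2),"op",round(o['opening'],3),"gf",round(o['grasp_force'],1))
    if T is not None: print("delta tool mm",((r.T@(np.array(T)-p))*1e3).round(1))
E
python3 - <<'E'
from h import *
rep(w(-.185,.02,.23)); im=cv2.imread("pics/top0.png")
for q in [(181,250),(240,250),(208,250)]: print(q,onz("top",*q,.1).round(3))
E
```

```text
t 0.6 p [0.2601 0.5125 0.2308] dockxy mm [-403.5  582.3  163.8] yaw 1.52 tz [-0.001 -0.001 -1.   ] F [0.1 0.2 0.4] M [-0.07  0.    0.03] op 0.143 gf 0.0
delta tool mm [-219.1 -562.1    1.1]
(181, 250) [ 0.379 -0.079  0.1  ]
(240, 250) [ 0.381 -0.207  0.1  ]
(208, 250) [ 0.38  -0.138  0.1  ]
```

>>> servo_tool:
  commands: "0 0 0 -22 -56 0 0; 0 0 0 -22 -56 0 0; 0 0 0 -22 -56 0 0; 0 0 0 -22 -56 0 0; 0 0 0 -22 -56 0 0"

```text
time_s: 1.23
eef_pos: [0.3564, 0.2259, 0.2314]
eef_rot: [0.0, 0.026, 1.0, 0.0]
wrist_force: [0.9, 0.7, 0.1]
opening: 0.002
grasp_force: 0.0
```

>>> servo_tool:
  commands: "0 0 0 -22 -56 0 0; 0 0 0 -22 -56 0 0; 0 0 0 -22 -56 0 0; 0 0 0 -22 -56 0 0; 0 0 0 -21 -56 0 0"

```text
time_s: 1.85
eef_pos: [0.4514, -0.0595, 0.2315]
eef_rot: [0.0, 0.027, 1.0, -0.0]
wrist_force: [0.4, 1.4, 0.4]
opening: 0.001
grasp_force: 0.0
```

```bash
python3 - <<'E'
from h import *
rep(w(-.185,.02,.08))
E
```

```text
t 1.85 p [ 0.4514 -0.0595  0.2315] dockxy mm [-183.8   20.6  164.5] yaw 1.517 tz [ 0.001 -0.    -1.   ] F [0.4 1.4 0.4] M [ 0.05 -0.02 -0.  ] op 0.001 gf 0.0
delta tool mm [  1.3  -0.6 151.5]
```

>>> servo_tool:
  commands: "0 0 0 0 -10 50 0; 0 0 0 0 -10 50 0; 0 0 0 0 0 50 0; 0 0 0 0 0 0 0"

```text
time_s: 2.35
eef_pos: [0.4467, -0.0761, 0.0779]
eef_rot: [-0.004, 0.026, 1.0, 0.002]
wrist_force: [-0.4, 0.1, 0.6]
opening: 0.003
grasp_force: 0.0
```

>>> servo_tool:
  commands: "0 0 0 -7 0 0 0; 0 0 0 -7 0 0 0; 0 0 0 -7 0 0 0; 0 0 0 -6 0 0 0; 0 0 0 -3 0 0 0"

```text
time_s: 2.98
eef_pos: [0.4806, -0.079, 0.0816]
eef_rot: [0.0, 0.025, 1.0, -0.0]
wrist_force: [-2.6, -1.4, 1.7]
opening: -0.001
grasp_force: 1.4
```

>>> servo_tool:
  commands: "0 0 0 -3 0 0 0; 0 0 0 -3 0 0 0; 0 0 0 -2 0 0 0"

```text
time_s: 3.35
eef_pos: [0.4882, -0.0793, 0.0812]
eef_rot: [-0.0, 0.025, 1.0, 0.0]
wrist_force: [-2.6, -0.3, 2.5]
opening: 0.0
grasp_force: 1.4
```

Force is 2.6 N, so the tray is sliding. I'll keep going until the stop.

>>> servo_tool:
  commands: "0 0 0 -2 0 0 0; 0 0 0 -2 0 0 0; 0 0 0 -2 0 0 0; 0 0 0 0 0 0 0"

```text
time_s: 3.85
eef_pos: [0.4907, -0.0793, 0.0806]
eef_rot: [-0.004, 0.025, 1.0, 0.0]
wrist_force: [-15.6, -0.0, 11.5]
opening: -0.002
grasp_force: 8.2
```

>>> servo_tool:
  commands: "0 0 0 -2 0 0 0; 0 0 0 -1 0 0 0; 0 0 0 0 0 0 0; 0 0 0 0 0 0 0"

```text
time_s: 4.35
eef_pos: [0.4907, -0.0792, 0.0804]
eef_rot: [-0.007, 0.024, 1.0, 0.001]
wrist_force: [-29.1, -1.3, 21.9]
opening: 0.001
grasp_force: 14.4
```

Force has climbed to 29 N with no further motion, at dock x -144 mm as predicted, so the tray is home. Backing off and going to the pin.

>>> servo_tool:
  commands: "0 0 0 6 0 0 0; 0 0 0 10 0 0 0; 0 0 0 8 0 0 0; 0 0 0 0 0 50 0; 0 0 0 0 0 0 0"

```text
time_s: 4.97
eef_pos: [0.4699, -0.0772, 0.0285]
eef_rot: [-0.003, 0.025, 1.0, 0.001]
wrist_force: [-0.3, 0.1, -0.4]
opening: -0.003
grasp_force: 0.0
```

```bash
python3 - <<'E'
from h import *
rep([.3977,-.3668,.2])
E
```

```text
t 4.97 p [ 0.4699 -0.0772  0.0285] dockxy mm [-164.5    3.8  -38.5] yaw 1.521 tz [-0.007  0.003 -1.   ] F [-0.3  0.1 -0.4] M [ 0.01 -0.01  0.01] op -0.003 gf 0.0
delta tool mm [  58.8 -292.3 -171.9]
```

That last row had the wrong sign and lowered the tool. It touched nothing. Rising straight up now, then across.

>>> servo_tool:
  commands: "0 0 0 3 0 -55 0; 0 0 0 0 0 -55 0; 0 0 0 0 0 -55 0; 0 0 0 0 -50 -20 0.5; 0 0 0 10 -50 0 1"

```text
time_s: 5.6
eef_pos: [0.457, -0.1796, 0.2213]
eef_rot: [0.003, 0.024, 1.0, -0.002]
wrist_force: [0.0, 0.1, -0.1]
opening: 0.419
grasp_force: 0.0
```

>>> servo_tool:
  commands: "0 0 0 12 -50 0 1; 0 0 0 12 -50 0 1; 0 0 0 12 -50 0 1; 0 0 0 10 -42 0 1; 0 0 0 0 0 0 1"

```text
time_s: 6.22
eef_pos: [0.3987, -0.3701, 0.2182]
eef_rot: [0.001, 0.027, 1.0, -0.001]
wrist_force: [-0.5, 0.0, 0.1]
opening: 1.0
grasp_force: 0.0
```

```bash
python3 - <<'E'
from h import *
rep([.3977,-.3668,.063])
for n in("top","side"):
    im=camera(n);cv2.imwrite(f"pics/{n}1.png",im)
a=cv2.imread("pics/top1.png")[90:290,130:350];b=cv2.imread("pics/side1.png")[110:310,130:350]
cv2.imwrite("pics/m1.png",np.hstack([cv2.resize(a,(400,364)),cv2.resize(b,(400,364))]))
E
```

```text
t 6.22 p [ 0.3987 -0.3701  0.2182] dockxy mm [-220.9 -292.2  151.2] yaw 1.517 tz [ 0.001 -0.002 -1.   ] F [-0.5  0.   0.1] M [ 0.02 -0.02  0.01] op 1.0 gf 0.0
delta tool mm [  1.4   3.6 155.2]
```

View pics/m1.png

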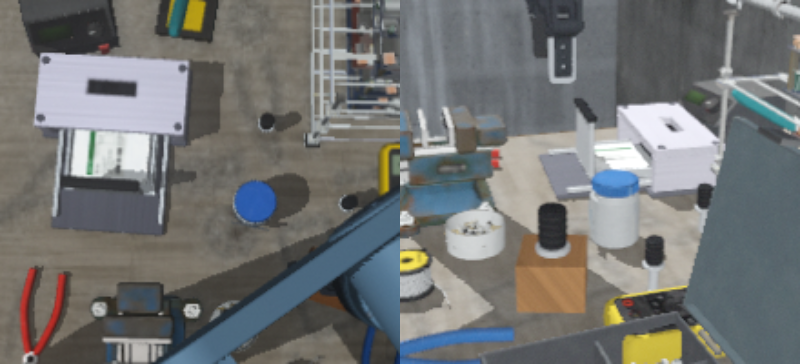

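The tray is home (rim now nearer the cover), and the jar and pin are untouched. The open gripper is above the block. Descending to the knob.

>>> servo_tool:
  commands: "0 0 0 1.4 3.6 50 1; 0 0 0 0 0 50 1; 0 0 0 0 0 30 1; 0 0 0 0 0 25 1; 0 0 0 0 0 0 1"

```text
time_s: 6.95
eef_pos: [0.3981, -0.361, 0.0601]
eef_rot: [-0.001, 0.024, 1.0, 0.002]
wrist_force: [-0.2, 0.6, -0.3]
opening: 0.995
grasp_force: 0.0
```

>>> servo_tool:
  commands: "0 0 0 0 0 0 0; 0 0 0 0 0 0 0; 0 0 0 0 0 0 0; 0 0 0 0 0 0 0; 0 0 0 0 0 0 0"

```text
time_s: 7.58
eef_pos: [0.3995, -0.3675, 0.0638]
eef_rot: [0.002, 0.025, 1.0, -0.004]
wrist_force: [-1.7, -7.8, 3.4]
opening: 0.313
grasp_force: 59.0
```

```bash
python3 - <<'E'
from h import *
rep([.3977,-.3668,.063])
E
```

```text
t 7.58 p [ 0.3995 -0.3675  0.0638] dockxy mm [-220.3 -289.6   -3.2] yaw 1.521 tz [ 0.003 -0.008 -1.   ] F [-1.7 -7.8  3.4] M [-1.31  0.2   0.01] op 0.313 gf 59.0
delta tool mm [1.9 0.6 0.8]
```

Gripped: opening is 26.6 mm with 59 N on the pad. Lifting straight up.

>>> servo_tool:
  commands: "0 0 0 0 0 -20 0; 0 0 0 0 0 -30 0; 0 0 0 0 0 -40 0; 0 0 0 0 0 -50 0; 0 0 0 0 0 0 0"

```text
time_s: 8.2
eef_pos: [0.4002, -0.3661, 0.2064]
eef_rot: [0.003, 0.025, 1.0, -0.004]
wrist_force: [-0.4, -0.2, -2.3]
opening: 0.308
grasp_force: 60.6
```

```bash
python3 - <<'E'
from h import *
rep(w(0,0,.2))
im=camera("side");cv2.imwrite("pics/side2.png",im)
cv2.imwrite("pics/m2.png",cv2.resize(im[90:300,150:330],None,fx=2.8,fy=2.8,interpolation=cv2.INTER_CUBIC))
E
```

```text
t 8.2 p [ 0.4002 -0.3661  0.2064] dockxy mm [-219.7 -288.1  139.4] yaw 1.521 tz [ 0.005 -0.008 -1.   ] F [-0.4 -0.2 -2.3] M [ 0.01 -0.01  0.  ] op 0.308 gf 60.6
delta tool mm [-219.7  288.1    5.5]
```

View pics/m2.png

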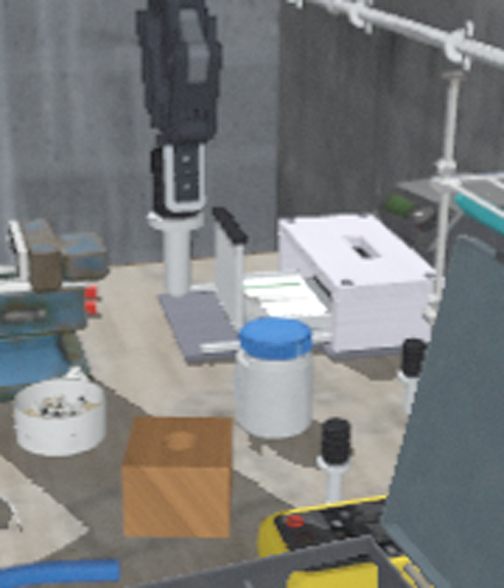

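The pin is held upright and the jar is undisturbed. Moving over the slot's -y end.

>>> servo_tool:
  commands: "0 0 0 -37 45 0 0; 0 0 0 -37 45 0 0; 0 0 0 -37 45 0 0; 0 0 0 -37 45 0 0; 0 0 0 -37 45 0 0"

```text
time_s: 8.88
eef_pos: [0.5944, -0.1461, 0.1991]
eef_rot: [-0.002, 0.025, 1.0, 0.001]
wrist_force: [0.8, -1.0, -1.4]
opening: 0.311
grasp_force: 60.6
```

>>> servo_tool:
  commands: "0 0 0 -37 45 0 0; 0 0 0 0 0 0 0; 0 0 0 0 0 0 0"

```text
time_s: 9.25
eef_pos: [0.6325, -0.1046, 0.1992]
eef_rot: [-0.002, 0.024, 1.0, 0.0]
wrist_force: [-0.3, -0.1, -1.2]
opening: 0.312
grasp_force: 60.7
```

```bash
python3 - <<'E'
from h import *
rep(w(.002,-.018,.145))
for n in("top","side"):
    im=camera(n);cv2.imwrite(f"pics/{n}3.png",im)
a=cv2.imread("pics/top3.png")[90:220,130:260];b=cv2.imread("pics/side3.png")[100:230,190:320]
cv2.imwrite("pics/m3.png",np.hstack([cv2.resize(x,(400,400),interpolation=cv2.INTER_CUBIC) for x in(a,b)]))
E
```

```text
t 9.25 p [ 0.6325 -0.1046  0.1992] dockxy mm [ -0.7 -15.3 132.2] yaw 1.522 tz [-0.004  0.001 -1.   ] F [-0.3 -0.1 -1.2] M [ 0.   -0.05  0.05] op 0.312 gf 60.7
delta tool mm [-2.9 -2.7 54.2]
```

View pics/m3.png

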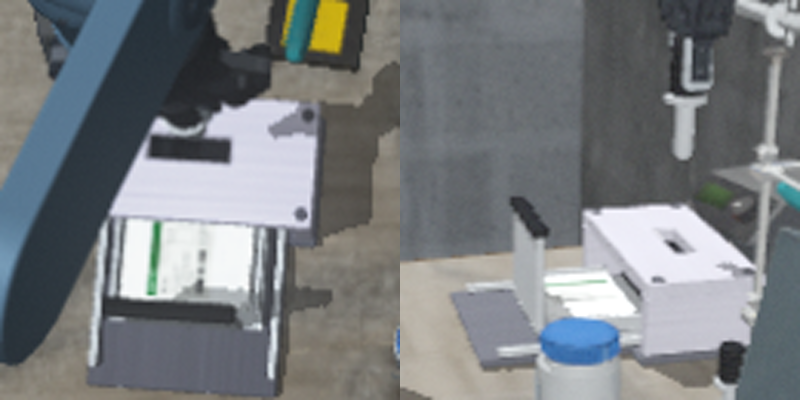

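```bash
python3 - <<'E'
from h import *
p=onz("side",190+283/3.077,100+157/3.077,.1404); print("tip dock mm",(D.T@(p-SLOT)*1e3).round(1))
o,d=ray("side",190+283/3.077,100+157/3.077)
for y in(-.1036,-.1046,-.1056): print(y,(o+d*(y-o[1])/d[1]).round(4))
q=onz("side",190+279/3.077,100+241/3.077,.067); print("slot side",(D.T@(q-SLOT)*1e3).round(1))
s=cv2.imread("pics/side3.png"); g=cv2.cvtColor(s,cv2.COLOR_BGR2GRAY)
print("slot rows");print(g[170:188,266:296])
E
```

```text
tip dock mm [ 1.1 -8.8 73.4]
-0.1036 [ 0.6324 -0.1036  0.142 ]
-0.1046 [ 0.6319 -0.1046  0.1423]
-0.1056 [ 0.6315 -0.1056  0.1425]
slot side [ 3.2 -4.   0. ]
slot rows
[[239 239 239 238 238 239 238 239 238 238 238 238 238 238 238 238 238 239
  240 239 218 128  76  77  77  73  76  76  76  73]
 [239 239 240 239 239 238 239 238 239 238 238 238 238 238 237 237 237 238
  239 240 238 217 133  90  73  75  74  72  74  75]
 [239 239 240 239 239 239 238 239 239 239 239 238 238 239 237 238 237 238
  238 238 239 239 222 158  88  75  73  73  74  75]
 [238 239 239 240 240 239 237 236 237 237 238 237 237 236 238 237 237 237
  238 237 239 238 239 222 161 104  73  75  75  76]
 [238 238 238 240 241 236 226 217 217 221 222 225 219 219 234 237 237 237
  237 238 238 238 238 238 228 187 109  74  70  72]
 [238 239 238 238 239 237 232 226 206 200 199 199 193 195 218 234 237 238
  238 238 238 238 239 238 238 228 193 128  71  67]
 [238 238 238 238 239 239 237 230 221 202 198 200 191 177 190 218 234 236
  238 238 238 238 239 238 238 238 238 216 128  75]
 [238 239 238 238 238 238 240 236 229 218 191 192 186 177
[... 618 characters left out ...]
231 204 183 185 190 213
  227 231 238 237 237 236 236 236 235 236 237 238]
 [239 239 239 238 237 237 238 238 237 238 239 238 239 239 239 238 238 238
  238 238 236 237 236 237 236 236 236 235 235 236]
 [239 239 239 239 237 237 237 237 238 237 238 238 237 238 238 238 238 237
  237 237 237 236 237 237 236 234 235 235 233 231]
 [239 239 239 238 238 237 237 237 237 237 237 237 238 237 238 239 238 237
  236 236 237 237 236 236 236 235 233 228 209 195]
 [237 239 238 239 239 237 237 236 236 236 236 237 238 237 237 238 238 237
  237 236 236 236 236 236 236 236 220 181 173 159]
 [222 237 239 239 238 237 238 236 236 236 237 237 237 237 236 237 237 238
  238 236 236 236 236 237 236 235 236 236 220 180]]
```

Pin tip and slot agree to within about 3 mm, inside the capture range of the cone and chamfer. Lowering.

>>> servo_tool:
  commands: "0 0 0 -2 -2.5 30 0; 0 0 0 0 0 30 0; 0 0 0 0 0 5 0; 0 0 0 0 0 0 0"

```text
time_s: 9.85
eef_pos: [0.6353, -0.1085, 0.1367]
eef_rot: [-0.0, 0.026, 1.0, -0.0]
wrist_force: [-0.0, 0.1, -1.4]
opening: 0.309
grasp_force: 60.7
```

>>> servo_tool:
  commands: "0 0 0 0 0 4 0; 0 0 0 0 0 4 0; 0 0 0 0 0 4 0; 0 0 0 0 0 4 0; 0 0 0 0 0 2 0"

```text
time_s: 10.48
eef_pos: [0.6353, -0.1075, 0.1178]
eef_rot: [-0.0, 0.025, 1.0, 0.0]
wrist_force: [-0.1, -0.1, -1.0]
opening: 0.316
grasp_force: 60.7
```

```bash
python3 - <<'E'
from h import *
rep()
E
```

```text
t 10.47 p [ 0.6353 -0.1075  0.1178] dockxy mm [  2.2 -18.1  50.8] yaw 1.521 tz [-0.001  0.    -1.   ] F [-0.1 -0.1 -1. ] M [-0.04  0.   -0.  ] op 0.316 gf 60.7
```

The tip is 8 mm inside the slot with no contact force. Continuing down to the bar.

>>> servo_tool:
  commands: "0 0 0 0 0 3 0; 0 0 0 0 0 2 0; 0 0 0 0 0 2 0; 0 0 0 0 0 1 0; 0 0 0 0 0 0 0"

```text
time_s: 11.1
eef_pos: [0.6359, -0.1077, 0.1113]
eef_rot: [0.0, 0.025, 1.0, -0.0]
wrist_force: [-1.6, 1.0, 4.6]
opening: 0.307
grasp_force: 61.3
```

On the bar at TCP z 0.111, as expected (0.112). Sweeping towards +y with a light downward bias.

>>> servo_tool:
  commands: "0 0 0 0 2 0.5 0; 0 0 0 0 2 0 0; 0 0 0 0 2 0 0; 0 0 0 0 2 0 0; 0 0 0 0 0 0 0"

```text
time_s: 11.72
eef_pos: [0.6371, -0.1009, 0.1113]
eef_rot: [0.002, 0.025, 1.0, -0.001]
wrist_force: [0.0, -2.5, 4.2]
opening: 0.311
grasp_force: 61.7
```

>>> servo_tool:
  commands: "0 0 0 0 2 0 0; 0 0 0 0 2 0 0; 0 0 0 0 2 0 0; 0 0 0 0 0 0 0"

```text
time_s: 12.22
eef_pos: [0.6374, -0.0946, 0.1112]
eef_rot: [0.002, 0.025, 1.0, -0.001]
wrist_force: [0.1, -3.0, 5.8]
opening: 0.313
grasp_force: 61.7
```

>>> servo_tool:
  commands: "0 0 0 0 2 0 0; 0 0 0 0 2 0 0; 0 0 0 0 0 0 0"

```text
time_s: 12.6
eef_pos: [0.6356, -0.0887, 0.1088]
eef_rot: [-0.001, 0.025, 1.0, 0.001]
wrist_force: [-0.3, 0.3, -1.8]
opening: 0.311
grasp_force: 60.7
```

>>> servo_tool:
  commands: "0 0 0 0 2 0 0; 0 0 0 0 2 0 0; 0 0 0 0 0 0 0"

```text
time_s: 12.98
eef_pos: [0.6364, -0.0852, 0.1095]
eef_rot: [-0.0, 0.025, 1.0, 0.0]
wrist_force: [-0.4, -0.1, -0.2]
opening: 0.312
grasp_force: 60.7
```

>>> servo_tool:
  commands: "0 0 0 0 2 0 0; 0 0 0 0 2 0 0; 0 0 0 0 0 0 0"

```text
time_s: 13.35
eef_pos: [0.6368, -0.0815, 0.1098]
eef_rot: [-0.0, 0.025, 1.0, 0.0]
wrist_force: [-0.9, 0.4, -1.7]
opening: 0.31
grasp_force: 60.7
```

```bash
python3 - <<'E'
from h import *
rep()
E
```

```text
t 13.35 p [ 0.6368 -0.0815  0.1098] dockxy mm [ 2.4  8.  42.8] yaw 1.521 tz [-0.  0. -1.] F [-0.9  0.4 -1.7] M [-0.02 -0.04  0.02] op 0.31 gf 60.7
```

Contact force vanished past world y -0.09, so the tip is over the hole. Lowering.

>>> servo_tool:
  commands: "0 0 0 0 0 2 0; 0 0 0 0 0 2 0; 0 0 0 0 0 2 0; 0 0 0 0 0 0 0"

```text
time_s: 13.85
eef_pos: [0.6369, -0.0823, 0.1037]
eef_rot: [0.0, 0.025, 1.0, -0.0]
wrist_force: [-0.0, -3.0, -1.6]
opening: 0.31
grasp_force: 60.7
```

```bash
python3 - <<'E'
from h import *
rep()
E
```

```text
t 13.85 p [ 0.6369 -0.0823  0.1037] dockxy mm [ 2.5  7.1 36.7] yaw 1.521 tz [ 0.    -0.001 -1.   ] F [-0.  -3.  -1.6] M [-0.76 -0.1   0.03] op 0.31 gf 60.7
```

It is in the hole and lightly touching the +y wall. Easing back 2 mm and lowering further.

>>> servo_tool:
  commands: "0 0 0 0 -2 0 0; 0 0 0 0 0 4 0; 0 0 0 0 0 5 0; 0 0 0 0 0 5 0; 0 0 0 0 0 0 0"

```text
time_s: 14.48
eef_pos: [0.6361, -0.0834, 0.0889]
eef_rot: [-0.001, 0.025, 1.0, 0.0]
wrist_force: [-0.3, 0.2, -1.4]
opening: 0.311
grasp_force: 60.7
```

```bash
python3 - <<'E'
from h import *
rep()
E
```

```text
t 14.47 p [ 0.6361 -0.0834  0.0889] dockxy mm [ 1.8  6.  21.9] yaw 1.521 tz [-0.001  0.001 -1.   ] F [-0.3  0.2 -1.4] M [ 0.04  0.02 -0.04] op 0.311 gf 60.7
```

>>> servo_tool:
  commands: "0 0 0 0 0 4 0; 0 0 0 0 0 2 0; 0 0 0 0 0 2 0; 0 0 0 0 0 1 0; 0 0 0 0 0 0 0"

```text
time_s: 15.1
eef_pos: [0.6367, -0.0837, 0.0808]
eef_rot: [0.0, 0.025, 1.0, -0.0]
wrist_force: [0.7, -0.8, -1.9]
opening: 0.311
grasp_force: 60.8
```

```bash
python3 - <<'E'
from h import *
rep()
E
```

```text
t 15.1 p [ 0.6367 -0.0837  0.0808] dockxy mm [ 2.5  5.8 13.8] yaw 1.521 tz [ 0. -0. -1.] F [ 0.7 -0.8 -1.9] M [-0.   -0.    0.02] op 0.311 gf 60.8
```

>>> servo_tool:
  commands: "0 0 0 0 0 1 0; 0 0 0 0 0 0.5 0; 0 0 0 0 0 0 0"

```text
time_s: 15.48
eef_pos: [0.6369, -0.0837, 0.0805]
eef_rot: [0.0, 0.025, 1.0, -0.0]
wrist_force: [-3.7, 0.6, 4.9]
opening: 0.309
grasp_force: 61.5
```

>>> servo_tool:
  commands: "0 0 0 0 0 0 0.4; 0 0 0 0 0 0 0.7; 0 0 0 0 0 0 1; 0 0 0 0 0 0 1; 0 0 0 0 0 0 1"

```text
time_s: 16.1
eef_pos: [0.6367, -0.0836, 0.0792]
eef_rot: [-0.0, 0.025, 1.0, 0.0]
wrist_force: [-0.0, 0.5, -0.1]
opening: 0.995
grasp_force: 0.0
```

>>> servo_tool:
  commands: "0 0 0 0 0 -20 1; 0 0 0 0 0 -40 1; 0 0 0 0 0 -50 1; 0 0 0 30 50 -10 1; 0 0 0 30 50 0 1"

```text
time_s: 16.73
eef_pos: [0.5826, 0.0196, 0.2029]
eef_rot: [0.003, 0.026, 1.0, -0.0]
wrist_force: [-0.6, 0.9, 0.1]
opening: 1.001
grasp_force: 0.0
```

>>> servo_tool:
  commands: "0 0 0 10 50 0 1; 0 0 0 10 50 0 1; 0 0 0 0 50 0 1; 0 0 0 0 0 0 1; 0 0 0 0 0 0 1"

```text
time_s: 17.35
eef_pos: [0.5695, 0.1699, 0.2003]
eef_rot: [0.001, 0.025, 1.0, -0.0]
wrist_force: [-0.3, -0.2, 0.7]
opening: 0.998
grasp_force: 0.0
```

```bash
python3 - <<'E'
from h import *
rep()
for n in("top","side"):
    im=camera(n);cv2.imwrite(f"pics/{n}4.png",im)
a=cv2.imread("pics/top4.png")[90:240,150:300];b=cv2.imread("pics/side4.png")[120:270,190:340]
cv2.imwrite("pics/m4.png",np.hstack([cv2.resize(x,(400,400),interpolation=cv2.INTER_CUBIC) for x in(a,b)]))
E
```

```text
t 17.35 p [0.5695 0.1699 0.2003] dockxy mm [-77.4 255.6 133.3] yaw 1.522 tz [ 0.001 -0.    -1.   ] F [-0.3 -0.2  0.7] M [-0.04 -0.    0.02] op 0.998 gf 0.0
```

View pics/m4.png

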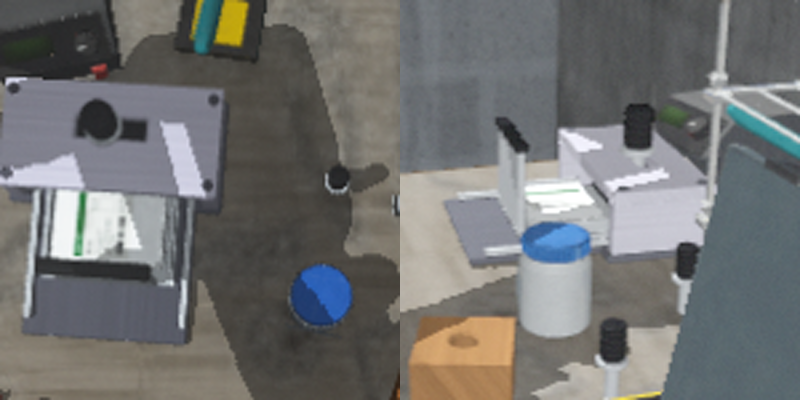

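The pin stands in the slot with its knob upright at top-crop (98,120) and side-crop (638,128), and the jar is in place. I'll check the knob height numerically before handing in.

```bash
python3 - <<'E'
from h import *
P=w(0,.006,.113)
print("expect top-disc px down:",proj("side",P),"if 10 mm higher:",proj("side",P+[0,0,.01]),"collar underside",proj("side",w(0,.006,.067)))
s=cv2.imread("pics/side4.png");g=cv2.cvtColor(s,cv2.COLOR_BGR2GRAY)
m=(g[150:182,268:292]<50).astype(np.uint8);ys,xs=np.nonzero(m);print("dark rows",ys.min()+150,ys.max()+150,"cols",xs.min()+268,xs.max()+268)
print(g[150:188,279])
print("expected knob top row (far rim), bottom row near rim:",proj("side",w(.003,.02,.113)),proj("side",w(-.003,-.008,.073)))
E
```

```text
expect top-disc px down: [[279.07174422 160.0427857 ]] if 10 mm higher: [[279.25827618 156.23864609]] collar underside [[278.23472924 177.17985109]]
dark rows 159 174 cols 274 285
[ 83  85  86  83  81  83  86  88  80  34  40  44  50  47  52  47  47  49
  48  52  49  48  49  50  48  62 132 196 192 192 195 192 174 167 174 214
 240 240]
expected knob top row (far rim), bottom row near rim: [[278.39665344 158.4800994 ]] [[279.01585087 176.7569291 ]]
```

Knob top is at row 159 against 158.5 expected for fully down. Handing in.

```bash
python3 -c "
from bench import *
print(hand_in())"
```

```text
the job is handed in; nothing more can be done
None
```

The job is handed in, though `hand_in()` gave no verdict: the tray was pushed home to its stop, and by the camera and force checks the pin stands released in the hidden hole with its collar on the cover and the jar undisturbed.

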